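# Stand the green glass bottles in their drip saucers

### The arm

A 6-joint arm with a two-finger parallel gripper is mounted at the origin on the work surface. World frame = base frame: x ahead of the robot, y to its left, z up, the work surface at z = 0. Lengths are in m, angles in rad, forces in N, time in s.
With the tool pointing down it reaches from about 0.4 to 0.825 m from the base axis. Payload 7 kg.
Tool frame: the origin (TCP) lies between the finger pads; the fingertips stand arm.nose_length ahead of it and the grasp point (between the pads) is the TCP (arm.nose_length is the distance from the TCP to the fingertips, in m); x points along the fingers, z is the direction in which the jaws open and shut, and the axes are right-handed (so a half turn about x gives the same grasp; the last joint's range is limited). The gripper opens to 88 mm and grips with 3 to 60 N. Pads are 19 mm wide; open, the fingers measure 130 mm over their backs; the gripper's body (78 mm by 193 mm) begins 47 mm behind the grasp point.
Start: joints at [-1.031, 0.359, 0.012, 0, -1.224, -0.288], TCP at [0.168, -0.654, 0.246] pointing down, gripper open.
Joint ranges: [-3.07, 3.07], [-1.43, 2.12], [-1.02, 1.25], [-3.03, 1.67], [-3.05, -0], [-3.03, 3.03]. Speed limits (rad/s): [2.39, 2.39, 3.01, 3.14, 3.14, 3.14].

### API

Orientations are given as [roll, pitch, yaw] about the fixed x, y, z axes, in that order (R = Rz(yaw) Ry(pitch) Rx(roll)).
In Python, from station import arm, viewer, spotter gives the robot as it stands.
- The arm moves only by the shell command python3 -m handwheel 'ROWS' [FORCE]. ROWS is a JSON object of lists of equal length, an entry for each row: "gripper": the gripper command: -1 is shut, 1 is fully open, values between are in proportion; "travel": the shift along the world's x, y, z each as a share of 500 mm, from -1 to 1, a list of three; "spin": the turn about the world's z as a share of 45 degrees, from -1 to 1. A call has 1 to 20 rows; each row is the pose to reach, as a shift and turn from the pose commanded when the call began; what a row does not reach only later rows make up. A row lasts 1/10 s, in which the tool goes at most 50 mm and 8.59 degrees, less where a joint would pass 70% of its speed; a pose out of reach is approached as far as the arm can. A call with a number of a shift or a turn outside -1 to 1 is refused whole. A call with a gripper value outside its range is refused whole. The fingers move at their own pace and stop on an object; FORCE is the grip in N (left out, the last holds). Time passes only in rows, so rows that repeat a pose let the fingers close. It gives the time, the measured TCP pose, the force and the opening at its end, in the units of the state.
- arm.get_state(): the state, without advancing time (a new reading comes with each control period).
- viewer.grab_frame(name): name is "side" or "top" or "wrist"; returns a dict with "pixels" (480x640x3 uint8, blue, green, red), "fx", "fy", "cx", "cy" (pixels), "eye" and "attitude" of the camera in the world. Camera axes: x right, y down, z forward; pixel columns grow to the right and rows downward; lengths in m; the calibration is good to about 2 mm. A picture is of the moment at which its call begins. There is no depth.
- arm.job_done(): hands the job in, once; it reports no verdict.
Trained networks look in the newest picture that a camera, given by its name, has taken for a name from the list of things; names that differ only in an ending like _2 or _b are one class to them, and where a whole thing is asked for, a point or a joint stands for the part that bears it (a point fixed in the world has none). Each returns a list of dicts, best first, with "conf" (0 to 1); they miss things now and then, are a little off and sometimes report something else, mostly with a low value. They report only what shows in the picture. A call takes as long as a camera call. They do not tell look-alikes from the thing itself.
- spotter.spot_in(camera, label): "rect" ([left, top, right, bottom] in pixels, round what is visible of it).
- spotter.tip_of(camera, label): "at" ([column, row] in pixels: a listed point, or the origin of a listed thing).
The state is a dict: "t": time; "q": joint angles; "qd": joint speeds; "joint_efforts": joint torques, N m; "eef_pos": TCP position; "ee_rot": TCP orientation; "force": force on the tool from outside, world axes, zero at the start; "moment": the same for the moment, N m; "width": finger opening in m.
Only numpy, scipy, OpenCV 4.12 (cv2) and the standard library are available. Lean on these libraries where they do the work, as an engineer would, in place of code of your own. Each camera call takes 0.05 s, during which the arm holds its last target.

### The job

Pick out the three green glass bottles and stand each one upright inside the drip saucer of its own size: the smallest bottle in the smallest saucer, the middle one in the middle one, the largest in the largest. Set each bottle down on the saucer's floor without dropping it or tipping it over, let go, and leave the saucers and everything else in the cupboard where they stand.

Things in the scene. Friction and masses are not known exactly. Their poses are not given: they have to be found in the camera images.
- bottle_small: The small green glass bottle, standing upright, sealed: round body 34 mm across and 92 mm high over all, sides straight up to 48 mm, round shoulder up to 62 mm, short neck, black knurled screw cap 24 mm across from 70 mm to 92 mm above its underside, blank paper band; about 80 g. The cap is tight and is the part to lift it by from above. Origin: centre of its underside; z up along the bottle.
- bottle_medium: The medium green glass bottle, standing upright, sealed: round body 52 mm across and 122 mm high over all, sides straight up to 70 mm, round shoulder up to 88 mm, short neck, black knurled screw cap 28 mm across from 100 mm to 122 mm above its underside, blank paper band; about 260 g. The cap is tight and is the part to lift it by from above. Origin: centre of its underside; z up along the bottle.
- bottle_large: The large green glass bottle, standing upright, sealed: round body 70 mm across and 154 mm high over all, sides straight up to 92 mm, round shoulder up to 116 mm, short neck, black knurled screw cap 32 mm across from 132 mm to 154 mm above its underside, blank paper band; about 520 g. The cap is tight and is the part to lift it by from above. Origin: centre of its underside; z up along the bottle.
- saucer_small: The small drip saucer, loose on the base: round white enamel dish with a blue rim, straight-sided well 50 mm across inside (58 mm outside), 14 mm high, flat floor 4 mm thick; about 120 g. It is made for the small bottle, whose foot is 16 mm narrower than the well. Origin: centre of its underside; z up.
- saucer_medium: The medium drip saucer, loose on the base: round white enamel dish with a blue rim, straight-sided well 68 mm across inside (76 mm outside), 14 mm high, flat floor 4 mm thick; about 180 g. It is made for the medium bottle, whose foot is 16 mm narrower than the well. Origin: centre of its underside; z up.
- saucer_large: The large drip saucer, loose on the base: round white enamel dish with a blue rim, straight-sided well 86 mm across inside (94 mm outside), 14 mm high, flat floor 4 mm thick; about 250 g. It is made for the large bottle, whose foot is 16 mm narrower than the well. Origin: centre of its underside; z up.
- plastic_bottle: Bystander: white plastic bottle with a blue cap, round, 58 mm across, 146 mm high. Not glass; stays where it is. Origin: centre of its underside.
- funnel: Bystander: aluminium funnel standing upside down on its wide mouth, 84 mm across, spout up to 105 mm, small wire loop 56 mm out from its axis. Origin: centre of its mouth, on the base.
- scourer: Bystander: round stainless steel pot scourer, about 80 mm across and 35 mm high. Origin: centre of its underside.
- caddy: Bystander: flip-top white plastic caddy, lid shut, 126 mm (its x) by 176 mm (its y), 103 mm high. Origin: centre of its underside.
Mind the look-alikes: they are no part of the job. Leave any brown or pink look-alike of the bottle_large alone.

How it is judged:
At the end, for the whole second after the job is handed in: Each green bottle released, at rest, in the saucer of its size: within 12 mm of its centre, foot on its floor (1 to 8 mm over the saucer's underside), leaning under 0.08 rad. Saucers, plastic bottle, funnel, scourer, caddy moved under 40 mm, tilted under 0.35 rad (scourer free) (horizontal distance between bottle_small and saucer_small below 0.012 m and z of bottle_small in the frame of saucer_small between 0.001 and 0.008 m and angle between each of bottle_small, bottle_medium, bottle_large's own z axis and vertical below 0.08 rad and linear speed of each of bottle_small, bottle_medium, bottle_large below 0.02 m/s and contact force between the fingers and bottle_small below 0.05 N and horizontal distance between bottle_medium and saucer_medium below 0.012 m and z of bottle_medium in the frame of saucer_medium between 0.001 and 0.008 m and contact force between the fingers and bottle_medium below 0.05 N and horizontal distance between bottle_large and saucer_large below 0.012 m and z of bottle_large in the frame of saucer_large between 0.001 and 0.008 m and contact force between the fingers and bottle_large below 0.05 N and not (distance of any of saucer_small, saucer_medium, saucer_large, plastic_bottle, funnel, scourer, caddy from where it was at the start of the episode above 0.04 m or angle between any of saucer_small, saucer_medium, saucer_large, plastic_bottle, funnel, caddy's own z axis and vertical above 0.35 rad)); the robot touches nothing.
It fails at once if a glass bottle is tipped over (leans more than 0.6 rad) (angle between any of bottle_small, bottle_medium, bottle_large's own z axis and vertical above 0.6 rad).
It fails at once if a glass bottle is dropped (moves faster than 0.6 m/s with no finger on it, a fall of about 20 mm) ((linear speed of bottle_small above 0.6 m/s and contact force between the fingers and bottle_small below 0.05 N) or (linear speed of bottle_medium above 0.6 m/s and contact force between the fingers and bottle_medium below 0.05 N) or (linear speed of bottle_large above 0.6 m/s and contact force between the fingers and bottle_large below 0.05 N)).
It fails at once if a saucer, the plastic bottle, funnel, scourer or caddy is shifted more than 40 mm or (all but the scourer) tipped more than 0.35 rad (distance of any of saucer_small, saucer_medium, saucer_large, plastic_bottle, funnel, scourer, caddy from where it was at the start of the episode above 0.04 m or angle between any of saucer_small, saucer_medium, saucer_large, plastic_bottle, funnel, caddy's own z axis and vertical above 0.35 rad).
It also fails if it takes over 90 s, if anything falls off the work surface, if the arm or the gripper's body presses on something with over 40 N, if the wrist force passes 120 N, or if a joint passes its speed limit or range.

## Working session

There is one attempt and no reset: what is moved stays moved. The work goes in short steps, Python scripts to look and compute and a shell command to move; the robot and the scene stay as the last step left them, time stands still between calls to the robot, and variables do not carry over. Pictures are saved under pics/ and viewed, and the job is handed in when it is done.

```bash
ls; mkdir -p pics
python3 - <<'E'
from station import arm, viewer, spotter
import cv2
s=arm.get_state(); print(s['t'],s['eef_pos'],s['ee_rot'],s['width'],arm.nose_length,s['force'])
for n in ("top","side","wrist"):
    f=viewer.grab_frame(n); cv2.imwrite(f'pics/{n}0.png',f['pixels']); print(n,f['fx'],f['cx'],f['cy'],f['eye'],f['attitude'])
E
```

```text
pics
0.0 [ 0.16804629 -0.65328038  0.24462186] [0.08137594 1.5691366  1.90386609] 0.08742024422842548 0.019 [ 0.42414476 -0.06987272 -1.02139984]
top 607.8773430476571 316.01045029266703 239.51277881394188 [0.35744634 0.0222939  1.4686305 ] [-3.06234263e+00  6.17008145e-04 -1.56212473e+00]
side 478.1633671965196 320.031724503819 240.2554052428811 [0.2658512  0.77399366 0.92491914] [-2.41910345 -0.01945803 -2.84395159]
wrist 331.0136444547955 326.7102133709203 241.9182898488296 [ 0.09796045 -0.67119505  0.38301035] [ 2.87180389e+00 -4.41254941e-04  1.82269061e+00]
```

View pics/top0.png

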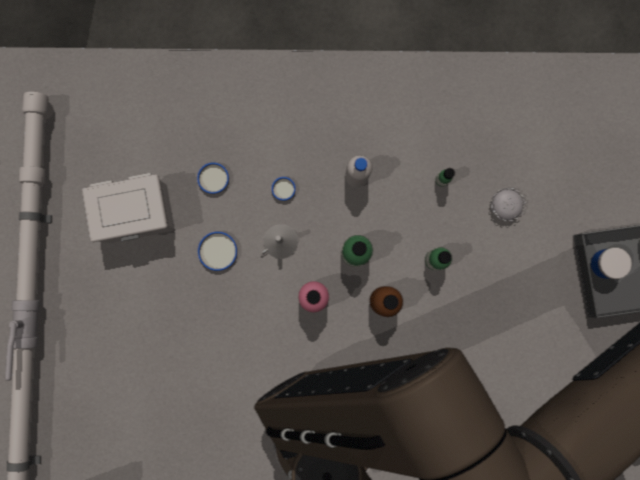

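View pics/side0.png

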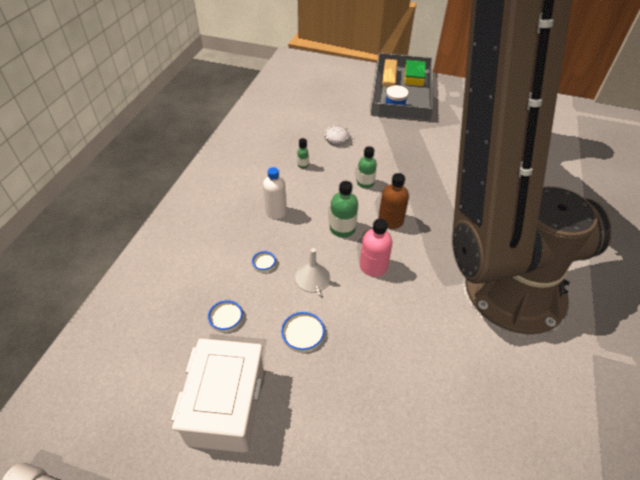

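```bash
cat > h.py <<'E'
import numpy as np, cv2
from scipy.spatial.transform import Rotation as R
def ray(f,u,v):
    Rm=R.from_euler('xyz',f['attitude']).as_matrix()
    return np.array(f['eye']),Rm@np.array([(u-f['cx'])/f['fx'],(v-f['cy'])/f['fy'],1])
def px2w(f,u,v,z):
    e,d=ray(f,u,v); return e+d*(z-e[2])/d[2]
def w2px(f,p):
    Rm=R.from_euler('xyz',f['attitude']).as_matrix(); c=Rm.T@(np.array(p)-f['eye'])
    return [f['fx']*c[0]/c[2]+f['cx'],f['fy']*c[1]/c[2]+f['cy']]
E
python3 - <<'E'
from station import viewer, spotter
for c in("top","side"):
    viewer.grab_frame(c)
    for l in "bottle_small bottle_medium bottle_large saucer_small saucer_medium saucer_large plastic_bottle funnel scourer caddy".split():
        print(c,l,[([int(x) for x in d['rect']],round(d['conf'],2)) for d in spotter.spot_in(c,l)][:5])
E
```

```text
top bottle_small [([438, 169, 458, 187], 0.73)]
top bottle_medium [([425, 248, 450, 269], 0.7), ([489, 187, 518, 218], 0.54), ([270, 178, 296, 198], 0.44)]
top bottle_large [([299, 282, 333, 312], 0.8), ([343, 233, 375, 268], 0.74), ([367, 287, 404, 318], 0.66)]
top saucer_small [([273, 176, 296, 199], 0.77), ([433, 168, 458, 185], 0.71)]
top saucer_medium [([195, 159, 229, 194], 0.64)]
top saucer_large [([197, 231, 237, 270], 0.75)]
top plastic_bottle []
top funnel [([266, 223, 300, 259], 0.65)]
top scourer [([492, 188, 521, 218], 0.84)]
top caddy [([79, 173, 175, 242], 0.93)]
side bottle_small [([297, 139, 310, 170], 0.5)]
side bottle_medium [([357, 144, 379, 188], 0.82)]
side bottle_large [([359, 221, 393, 275], 0.96), ([327, 183, 361, 238], 0.86), ([381, 170, 407, 229], 0.8)]
side saucer_small [([251, 252, 274, 276], 0.97)]
side saucer_medium [([207, 299, 242, 332], 0.72)]
side saucer_large [([281, 311, 324, 352], 0.81), ([359, 145, 374, 187], 0.67), ([205, 299, 245, 335], 0.24)]
side plastic_bottle [([266, 165, 287, 219], 0.74)]
side funnel [([297, 249, 329, 295], 0.89), ([254, 250, 276, 276], 0.41)]
side scourer [([322, 127, 350, 146], 0.63)]
side caddy [([173, 341, 267, 453], 0.7)]
```

Candidates in the top view:
- Large bottle: green (358,250), pink (314,297) and brown (387,301). I choose green.
- Medium bottle: green (440,258).
- Small bottle: green (447,176).
- Not bottles to pick: the white plastic bottle (360,165), and the cup in the tray (612,263).
- Saucers: small (284,189), medium (213,179), large (218,251).

Next I check a close crop and measure positions.

Run:
```python
from station import viewer
from h import *
f=viewer.grab_frame("top"); im=f['pixels']
g=viewer.grab_frame("side")
crop=im[140:330,180:540]; cv2.imwrite('pics/crop1.png',cv2.resize(crop,(800,422),interpolation=cv2.INTER_CUBIC))
hsv=cv2.cvtColor(im,cv2.COLOR_BGR2HSV)
def blob(m,box):
    l,t,r,b=box; mm=np.zeros(m.shape,np.uint8); mm[t:b,l:r]=m[t:b,l:r]
    n,lab,st,c=cv2.connectedComponentsWithStats(mm); k=1+np.argmax(st[1:,4]); return lab==k,c[k],st[k]
blk=((im.max(2)<38)).astype(np.uint8)
for n,box,h in(("small",(430,160,465,195),.092),("medium",(425,240,460,275),.122),("large",(338,230,380,270),.154),("pink",(298,280,330,315),.154),("brown",(366,284,408,320),.154)):
    m,c,s=blob(blk,box); print(n,c.round(1),s, px2w(f,*c,h).round(4))
blu=((hsv[...,1]>90)&(hsv[...,0]>95)&(hsv[...,0]<130)).astype(np.uint8)
for n,box in(("small",(262,168,306,210)),("medium",(190,155,237,203)),("large",(190,225,245,277))):
    m,c,s=blob(blu,box); ys,xs=np.where(m); (cc,ax,an)=cv2.fitEllipse(cv2.convexHull(np.c_[xs,ys].astype(np.int32)))
    p=px2w(f,*cc,.014); print("saucer",n,np.round(cc,1),np.round(ax,1),p.round(4), 'side px',np.round(w2px(g,p),1))
for n,uv,z in(("plastic",(360,165),.146),("funnel",(280,240),.1),("loop",(264,254),.02),("spoutside",(308,231),.02),("scourer",(507,205),.03)): print(n,px2w(f,*uv,z).round(3))
```

```text
small [448.5 173.7] [444 169  10  11  84] [ 0.6207 -0.2781  0.092 ]
medium [444.3 257.3] [438 252  13  12 122] [ 0.4272 -0.2606  0.122 ]
large [359.1 248.4] [353 242  13  14 145] [ 0.4433 -0.0694  0.154 ]
pink [313.1 296.7] [308 291  11  12 111] [0.3382 0.0292 0.154 ]
brown [390.4 302. ] [384 295  14  15 161] [ 0.3284 -0.1372  0.154 ]
saucer small [283.1 188.4] [23.6 23.8] [0.5962 0.1049 0.014 ] side px [263.9 260. ]
saucer medium [212.6 177.7] [30.9 31.3] [0.6208 0.2758 0.014 ] side px [225.3 314.1]
saucer large [217.  250.8] [38.7 39.2] [0.4438 0.2612 0.014 ] side px [302.8 329.8]
plastic [ 0.628 -0.072  0.146]
funnel [0.464 0.105 0.1  ]
loop [0.437 0.148 0.02 ]
spoutside [0.493 0.044 0.02 ]
scourer [ 0.558 -0.43   0.03 ]
```

View pics/crop1.png

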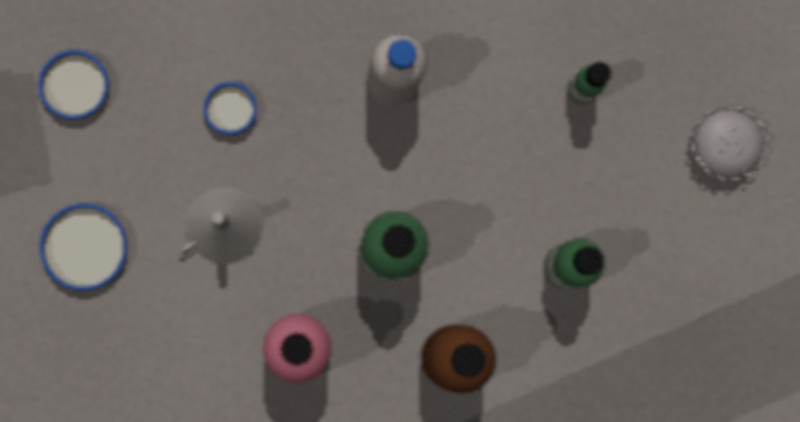

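The green choice stands: the crop shows green bottles at (397,243), (578,262) and (590,80), with the pink and brown look-alikes below. The saucers project consistently into the side view. I start with the large bottle and move to a point above it.

```bash
python3 - <<'E'
from station import arm
from h import *
s=arm.get_state(); M=R.from_euler('xyz',s['ee_rot']).as_matrix(); print(M.round(3)); print(((np.array([.4433,-.0694,.25])-s['eef_pos'])/.5).round(3))
E
python3 -m handwheel '{"travel":[[0.1,0.2,0],[0.2,0.4,0],[0.3,0.6,0],[0.36,0.75,0],[0.42,0.9,0.0],[0.45,1,0.0],[0.45,1,0.0],[0.45,1,0.0],[0.45,1,0.0],[0.45,1,0.0],[0.45,1,0.0],[0.45,1,0.0],[0.45,1,0.0],[0.45,1,0.0],[0.45,1,0.0],[0.45,1,0.0],[0.45,1,0.0],[0.45,1,0.0]],"spin":[0,0,0,0,0,0,0,0,0,0,0,0,0,0,0,0,0,0],"gripper":[1,1,1,1,1,1,1,1,1,1,1,1,1,1,1,1,1,1]}' 20
```

```text
[[ 0.    -0.968 -0.249]
 [ 0.    -0.249  0.968]
 [-1.    -0.     0.   ]]
[0.55  1.169 0.009]
t: 3.15
eef_pos: [0.3929, -0.1543, 0.2455]
ee_rot: [1.416, 1.571, -3.046]
force: [0.0, -0.1, -0.1]
width: 0.0878
```

```bash
cat > look.py <<'E'
import sys
from station import arm, viewer
from h import *
def look(name,fn):
    f=viewer.grab_frame(name); cv2.imwrite('pics/'+fn,f['pixels']); return f
def blob(m,box):
    l,t,r,b=box; mm=np.zeros(m.shape,np.uint8); mm[t:b,l:r]=m[t:b,l:r]
    n,lab,st,c=cv2.connectedComponentsWithStats(mm); k=1+np.argmax(st[1:,4]); return lab==k,c[k],st[k]
E
python3 - <<'E'
from look import *
f=look('wrist','w1.png'); s=arm.get_state(); print(s['eef_pos'],f['eye'],f['attitude'],w2px(f,[.4433,-.0694,.154]))
E
```

```text
[ 0.39299106 -0.15415919  0.24553692] [ 0.32275671 -0.17186395  0.38381002] [2.87176630e+00 1.02748326e-03 1.82140839e+00] [np.float64(415.55561654584545), np.float64(338.67593489169536)]
```

View pics/w1.png

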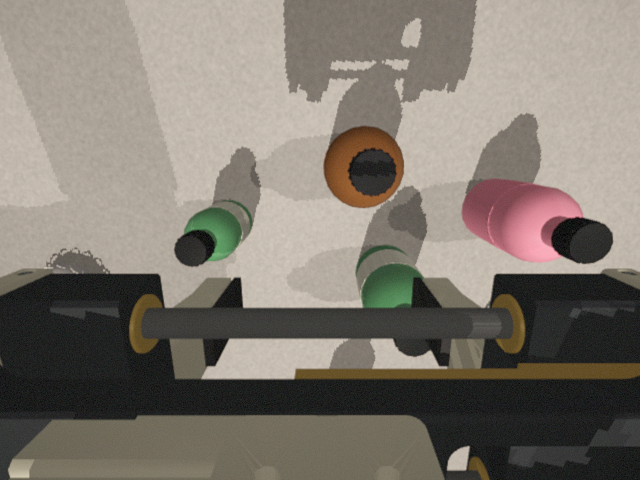

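The wrist view shows the medium cap at (195,248), the brown cap at (372,172) and the pink cap at (582,241). The large green cap sits behind the right finger at about (413,340). I use these to cross-check the top-camera positions.

Run:
```python
from look import *
f=viewer.grab_frame('wrist')
for n,p in(("medium",(.4272,-.2606,.122)),("brown",(.3284,-.1372,.154)),("pink",(.3382,.0292,.154)),("large",(.4433,-.0694,.154))): print(n,np.round(w2px(f,p),1))
blk=(f['pixels'].max(2)<58).astype(np.uint8)
im=f['pixels']
cv2.imwrite('pics/w1c.png',cv2.resize(im[130:360,160:480],(800,575),interpolation=cv2.INTER_CUBIC))
```

```text
medium [191.5 249.6]
brown [374.2 171.7]
pink [591.8 243.6]
large [415.4 338.6]
```

View pics/w1c.png

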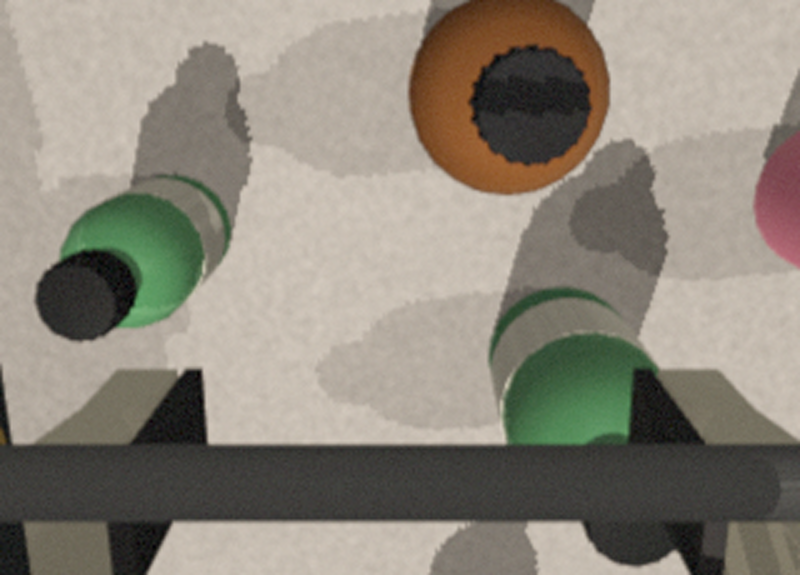

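The wrist view agrees with the top-camera positions to about 1 mm. I centre over the large cap and descend with the jaws open.

```bash
python3 -m handwheel '{"travel":[[0.05,0.085,0],[0.1,0.17,0],[0.1,0.17,0],[0.1,0.17,0],[0.1,0.17,-0.04],[0.1,0.17,-0.08],[0.1,0.17,-0.12],[0.1,0.17,-0.15],[0.1,0.17,-0.18],[0.1,0.17,-0.2],[0.1,0.17,-0.2],[0.1,0.17,-0.2]],"spin":[0,0,0,0,0,0,0,0,0,0,0,0],"gripper":[1,1,1,1,1,1,1,1,1,1,1,1]}' 20
python3 - <<'E'
from look import *
look('side','s1.png')
im=cv2.imread('pics/s1.png'); cv2.imwrite('pics/s1c.png',cv2.resize(im[120:300,240:440],(800,600)*1) )
s=arm.get_state();print(s['eef_pos'])
E
```

```text
t: 4.45
eef_pos: [0.4432, -0.0691, 0.1459]
ee_rot: [-2.848, 1.571, -1.025]
force: [-0.2, 0.4, 0.3]
width: 0.0874
[ 0.44351462 -0.06888295  0.14621533]
```

View pics/s1c.png

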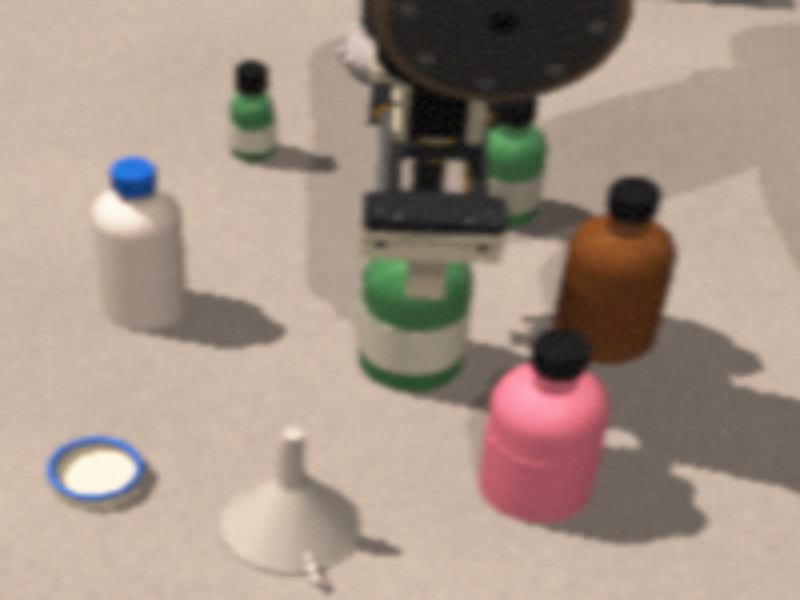

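The gripper straddles the large green bottle's cap. I close at 40 N and lift gently.

```bash
python3 -m handwheel '{"travel":[[0,0,0],[0,0,0],[0,0,0],[0,0,0],[0,0,0],[0,0,0],[0,0,0],[0,0,0],[0,0,0],[0,0,0],[0,0,0],[0,0,0],[0,0,0.01],[0,0,0.02],[0,0,0.04],[0,0,0.04],[0,0,0.04]],"spin":[0,0,0,0,0,0,0,0,0,0,0,0,0,0,0,0,0],"gripper":[-1,-1,-1,-1,-1,-1,-1,-1,-1,-1,-1,-1,-1,-1,-1,-1,-1]}' 40
python3 - <<'E'
from look import *
look('side','s2.png')
im=cv2.imread('pics/s2.png'); cv2.imwrite('pics/s2c.png',cv2.resize(im[120:300,240:440],(800,600)*1) )
s=arm.get_state();print(s['eef_pos'],s['width'],s['force'])
E
```

```text
t: 6.2
eef_pos: [0.4433, -0.0685, 0.1659]
ee_rot: [-1.3, 1.57, 0.522]
force: [0.4, -0.1, -4.0]
width: 0.0311
[ 0.44301887 -0.06862983  0.16558404] 0.031201824953800958 [ 0.38577999 -0.0587143  -4.6329321 ]
```

View pics/s2c.png

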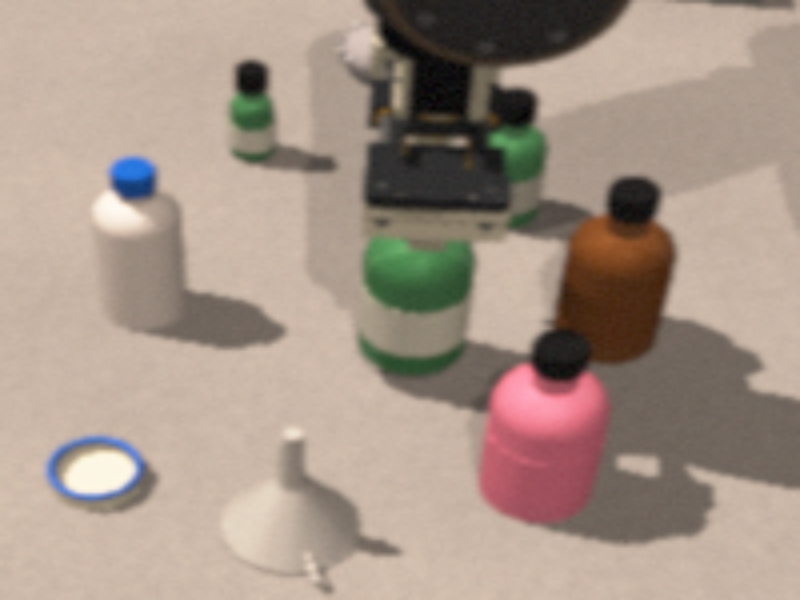

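The large bottle is off the surface, with the wrist reading about -4.6 N. I raise it above the funnel and carry it to the large saucer.

```bash
python3 -m handwheel '{"travel":[[0,0,0.04],[0,0,0.09],[0,0,0.14],[0,0,0.19],[0,0,0.23],[0,0.02,0.25],[0,0.06,0.25],[0,0.12,0.25],[0,0.18,0.25],[0,0.24,0.25],[0,0.3,0.25],[0,0.36,0.25],[0,0.42,0.25],[0,0.48,0.25],[0,0.54,0.25],[0,0.6,0.25],[0,0.64,0.25],[0,0.66,0.25],[0,0.66,0.25],[0,0.66,0.25]],"spin":[0,0,0,0,0,0,0,0,0,0,0,0,0,0,0,0,0,0,0,0],"gripper":[-1,-1,-1,-1,-1,-1,-1,-1,-1,-1,-1,-1,-1,-1,-1,-1,-1,-1,-1,-1]}' 40
python3 - <<'E'
from look import *
f=look('side','s3.png');look('wrist','w3.png')
s=arm.get_state();print(s['eef_pos'],s['width'],s['force'])
E
```

```text
t: 8.25
eef_pos: [0.4428, 0.2608, 0.2901]
ee_rot: [2.168, 1.57, -2.293]
force: [-0.2, -0.3, -4.9]
width: 0.0312
[0.44304843 0.26042016 0.29050831] 0.030902276833332156 [-0.4251306  -0.37339078 -5.30570586]
```

View pics/s3.png

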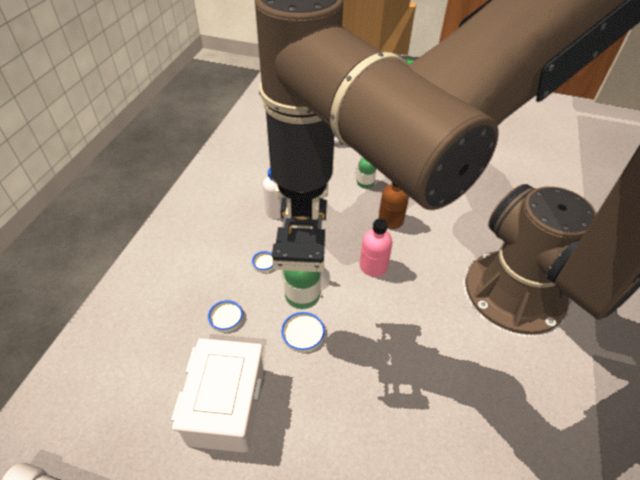

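View pics/w3.png

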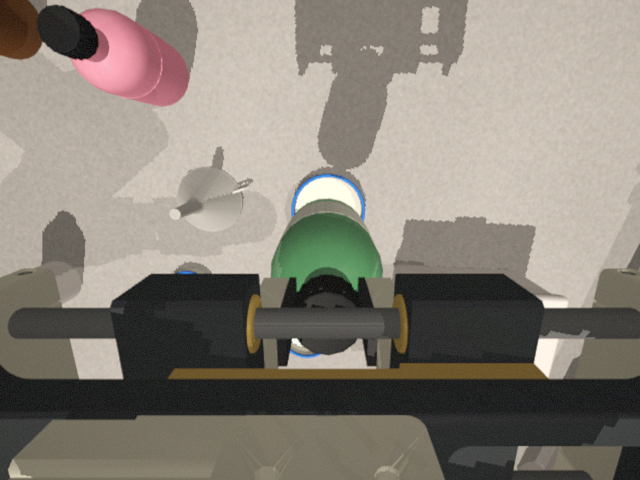

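The bottle hangs over the large saucer; the saucer rim is at columns 290-366, centre 328, in the wrist view. I check that projection and descend to just above the floor.

```bash
python3 - <<'E'
from look import *
f=viewer.grab_frame('wrist')
for a in range(0,360,45):
    t=np.radians(a); print(np.round(w2px(f,[.4438+.047*np.cos(t),.2612+.047*np.sin(t),.014]),0),end=' ')
s=arm.get_state(); print('\nleft',((np.array([.4438,.2612,.150])-s['eef_pos'])/.5).round(3))
E
python3 -m handwheel '{"travel":[[0.001,0,-0.04],[0.001,0.001,-0.09],[0.001,0.001,-0.14],[0.001,0.001,-0.19],[0.001,0.001,-0.22],[0.001,0.001,-0.245],[0.001,0.001,-0.26],[0.001,0.001,-0.265],[0.001,0.001,-0.265],[0.001,0.001,-0.265]],"spin":[0,0,0,0,0,0,0,0,0,0],"gripper":[-1,-1,-1,-1,-1,-1,-1,-1,-1,-1]}' 40
python3 - <<'E'
from look import *
f=look('side','s4.png');im=f['pixels']
cv2.imwrite('pics/s4c.png',cv2.resize(im[220:370,200:400],(800,600)))
s=arm.get_state();print(s['eef_pos'],s['width'],s['force'])
E
```

```text
[318. 245.] [346. 241.] [363. 219.] [360. 191.] [337. 174.] [308. 178.] [291. 201.] [296. 229.] 
left [ 0.001  0.002 -0.281]
t: 9.4
eef_pos: [0.4441, 0.2621, 0.1588]
ee_rot: [-1.079, 1.569, 0.743]
force: [-0.2, -0.6, -4.6]
width: 0.0309
[0.44402232 0.26217363 0.15883036] 0.031092524204089686 [ 0.56463689 -0.42712791 -5.09151441]
```

View pics/s4c.png

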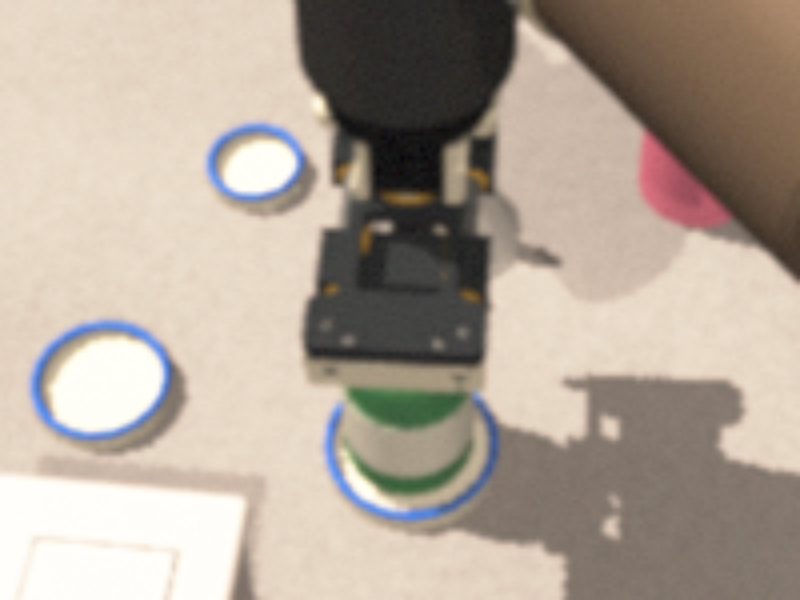

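The bottle is centred and hovers about 9 mm above the floor. I lower it slowly.

```bash
python3 -m handwheel '{"travel":[[0,-0.001,-0.004],[0,-0.001,-0.008],[0,-0.001,-0.012],[0,-0.001,-0.015],[0,-0.001,-0.017],[0,-0.001,-0.018],[0,-0.001,-0.018],[0,-0.001,-0.018]],"spin":[0,0,0,0,0,0,0,0],"gripper":[-1,-1,-1,-1,-1,-1,-1,-1]}' 40
```

```text
t: 10.25
eef_pos: [0.4439, 0.2614, 0.1496]
ee_rot: [-1.399, 1.57, 0.424]
force: [-0.5, -2.2, 2.5]
width: 0.0313
```

The floor is taking the load: the force went from -5 N to +2.5 N. I release and rise.

```bash
python3 -m handwheel '{"travel":[[0,0,0],[0,0,0],[0,0,0],[0,0,0],[0,0,0],[0,0,0],[0,0,0],[0,0,0],[0,0,0],[0,0,0.02],[0,0,0.06],[0,0,0.12],[0,0,0.2],[0,0,0.26],[0,0,0.3],[0,0,0.3]],"spin":[0,0,0,0,0,0,0,0,0,0,0,0,0,0,0,0],"gripper":[1,1,1,1,1,1,1,1,1,1,1,1,1,1,1,1]}' 40
python3 - <<'E'
from look import *
f=look('side','s5.png');im=f['pixels']
cv2.imwrite('pics/s5c.png',cv2.resize(im[220:370,200:400],(800,600)))
s=arm.get_state();print(s['eef_pos'],s['width'],s['force'])
print(((np.array([.4272,-.2606,.3])-s['eef_pos'])/.5).round(3))
E
```

```text
t: 11.85
eef_pos: [0.4448, 0.2621, 0.3033]
ee_rot: [-1.078, 1.564, 0.745]
force: [1.1, -0.1, -0.3]
width: 0.0878
[0.44404834 0.26170422 0.3012268 ] 0.08750989231487212 [ 0.24387847 -0.4413338  -0.03973611]
[-0.034 -1.045 -0.002]
```

View pics/s5c.png

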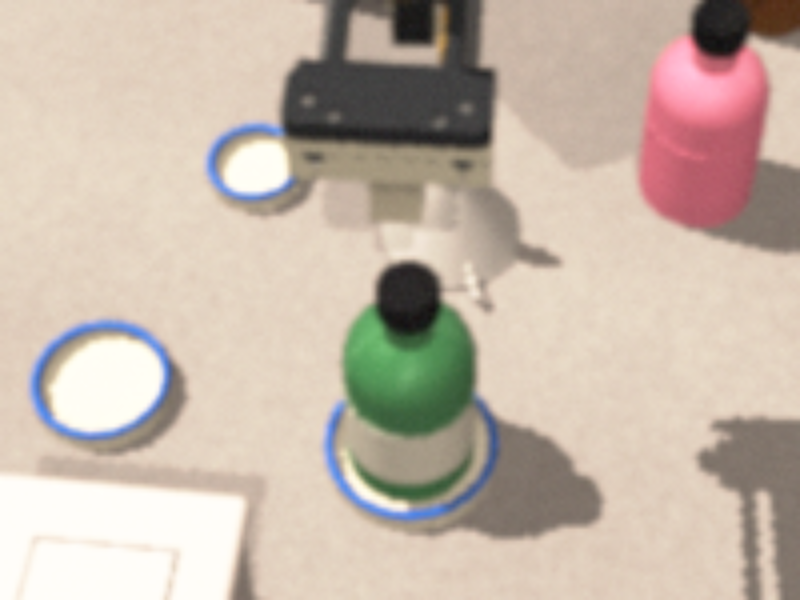

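The large bottle stands centred in its saucer. Next I move to above the medium bottle.

```bash
python3 -m handwheel '{"travel":[[0,-0.06,0],[0,-0.14,0],[0,-0.22,0],[0,-0.3,0],[0,-0.38,0],[0,-0.46,0],[0,-0.54,0],[0,-0.62,0],[0,-0.7,0],[-0.01,-0.78,0],[-0.02,-0.86,0],[-0.03,-0.94,0],[-0.034,-0.98,0],[-0.034,-1,0],[-0.034,-1,-0.04],[-0.034,-1,-0.08],[-0.034,-1,-0.12],[-0.034,-1,-0.12]],"spin":[0,0,0,0,0,0,0,0,0,0,0,0,0,0,0,0,0,0],"gripper":[1,1,1,1,1,1,1,1,1,1,1,1,1,1,1,1,1,1]}' 40
python3 - <<'E'
from look import *
s=arm.get_state();print(s['eef_pos'],s['width'],s['force'])
print(((np.array([.4272,-.2606,.113])-s['eef_pos'])/.5).round(3))
E
```

```text
t: 13.7
eef_pos: [0.425, -0.2378, 0.2363]
ee_rot: [1.017, 1.565, 2.84]
force: [0.3, 0.2, 0.5]
width: 0.0877
[ 0.42496492 -0.23776022  0.236282  ] 0.08769798329916285 [0.32303987 0.15275915 0.53235511]
[ 0.004 -0.046 -0.247]
```

```bash
python3 -m handwheel '{"travel":[[0.004,-0.046,0],[0.004,-0.046,0],[0.004,-0.046,-0.05],[0.004,-0.046,-0.1],[0.004,-0.046,-0.15],[0.004,-0.046,-0.19],[0.004,-0.046,-0.22],[0.004,-0.046,-0.245],[0.004,-0.046,-0.245],[0.004,-0.046,-0.245],[0.004,-0.046,-0.245]],"spin":[0,0,0,0,0,0,0,0,0,0,0],"gripper":[1,1,1,1,1,1,1,1,1,1,1]}' 35
python3 - <<'E'
from look import *
f=look('wrist','w6.png');f=look('side','s6.png');im=f['pixels']
cv2.imwrite('pics/s6c.png',cv2.resize(im[90:240,290:490],(800,600)))
s=arm.get_state();print(s['eef_pos'],s['width'],s['force'])
E
```

```text
t: 14.8
eef_pos: [0.4294, -0.2617, 0.1177]
ee_rot: [-2.114, 1.569, -0.291]
force: [-0.4, 1.2, 0.3]
width: 0.0877
[ 0.42922757 -0.26172421  0.11751576] 0.08759939644861364 [ 0.209636    0.3912585  -0.51631998]
```

View pics/s6c.png

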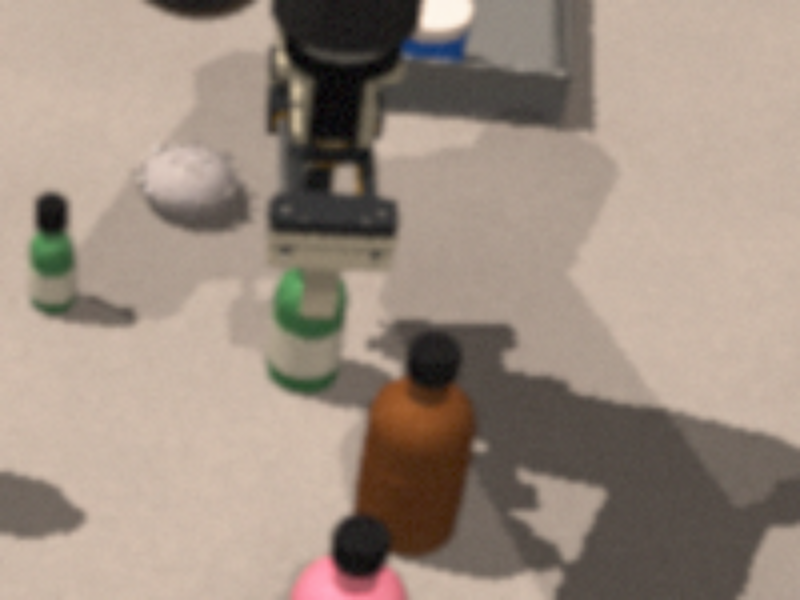

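View pics/w6.png

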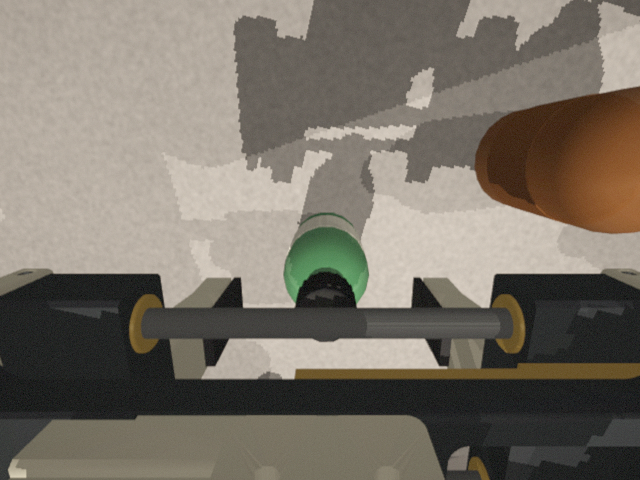

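The gripper is centred over the medium cap, about 2 mm off in x and 3.5 mm high. I trim that, then close and lift.

```bash
python3 -m handwheel '{"travel":[[-0.004,0.002,-0.007],[-0.004,0.002,-0.007],[-0.004,0.002,-0.007],[-0.004,0.002,-0.007],[-0.004,0.002,-0.007],[-0.004,0.002,-0.007],[-0.004,0.002,-0.007],[-0.004,0.002,-0.007],[-0.004,0.002,-0.007],[-0.004,0.002,-0.007],[-0.004,0.002,-0.007],[-0.004,0.002,-0.007],[-0.004,0.002,-0.007],[-0.004,0.002,-0.007]],"spin":[0,0,0,0,0,0,0,0,0,0,0,0,0,0],"gripper":[1,1,-1,-1,-1,-1,-1,-1,-1,-1,-1,-1,-1,-1]}' 35
python3 -m handwheel '{"travel":[[0,0,0.01],[0,0,0.02],[0,0,0.04],[0,0,0.04],[0,0,0.04]],"spin":[0,0,0,0,0],"gripper":[-1,-1,-1,-1,-1]}' 35
python3 - <<'E'
from look import *
s=arm.get_state();print(s['eef_pos'],s['width'],s['force'])
E
```

```text
t: 16.3
eef_pos: [0.4267, -0.2607, 0.1131]
ee_rot: [-2.47, 1.571, -0.647]
force: [0.4, -0.4, -0.5]
width: 0.027
t: 16.8
eef_pos: [0.4269, -0.2607, 0.1335]
ee_rot: [-1.874, 1.57, -0.052]
force: [0.4, 0.0, -3.2]
width: 0.0269
[ 0.4268942  -0.26068551  0.13352018] 0.02686983079201632 [ 0.44388189  0.01944028 -3.18800631]
```

The medium bottle is held. I raise it over everything and carry it towards the medium saucer.

```bash
python3 -m handwheel '{"travel":[[0,0,0.04],[0,0,0.1],[0,0,0.17],[0,0,0.24],[0,0.02,0.29],[0.02,0.06,0.33],[0.04,0.12,0.34],[0.07,0.2,0.34],[0.1,0.28,0.34],[0.13,0.36,0.34],[0.16,0.44,0.34],[0.19,0.52,0.34],[0.22,0.6,0.34],[0.25,0.68,0.34],[0.28,0.76,0.34],[0.31,0.84,0.34],[0.34,0.91,0.34],[0.36,0.96,0.34],[0.38,1,0.34],[0.38,1,0.34]],"spin":[0,0,0,0,0,0,0,0,0,0,0,0,0,0,0,0,0,0,0,0],"gripper":[-1,-1,-1,-1,-1,-1,-1,-1,-1,-1,-1,-1,-1,-1,-1,-1,-1,-1,-1,-1]}' 35
python3 -m handwheel '{"travel":[[0,0.04,0],[0,0.07,0],[0,0.07,0],[0,0.07,0]],"spin":[0,0,0,0],"gripper":[-1,-1,-1,-1]}' 35
python3 - <<'E'
from look import *
s=arm.get_state();print(s['eef_pos'],s['width'],s['force'])
print(((np.array([.6208,.2758,.1173])-s['eef_pos'])/.5).round(3))
f=look('wrist','w7.png')
E
```

```text
t: 18.8
eef_pos: [0.6171, 0.2418, 0.301]
ee_rot: [1.747, 1.569, -2.712]
force: [-0.3, -0.3, -3.7]
width: 0.0275
t: 19.2
eef_pos: [0.6163, 0.2745, 0.3029]
ee_rot: [1.822, 1.57, -2.638]
force: [0.3, -0.6, -2.4]
width: 0.0273
[0.61631719 0.27454799 0.30289171] 0.027312788032881504 [ 0.2968304  -0.55777419 -2.41727434]
[ 0.009  0.003 -0.371]
```

View pics/w7.png

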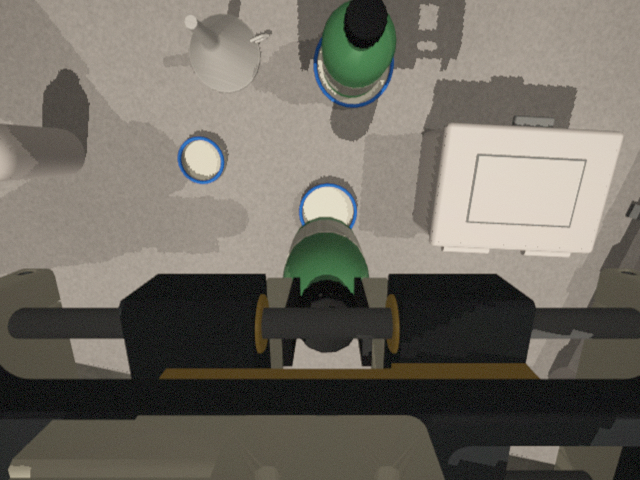

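```bash
python3 -m handwheel '{"travel":[[0.008,0.003,-0.04],[0.009,0.003,-0.1],[0.009,0.003,-0.16],[0.009,0.003,-0.22],[0.009,0.003,-0.28],[0.009,0.003,-0.32],[0.009,0.003,-0.34],[0.009,0.003,-0.35],[0.009,0.003,-0.353],[0.009,0.003,-0.353],[0.009,0.003,-0.353]],"spin":[0,0,0,0,0,0,0,0,0,0,0],"gripper":[-1,-1,-1,-1,-1,-1,-1,-1,-1,-1,-1]}' 35
python3 - <<'E'
from look import *
f=look('side','s8.png');im=f['pixels']
cv2.imwrite('pics/s8c.png',cv2.resize(im[210:360,140:340],(800,600)))
s=arm.get_state();print(s['eef_pos'],s['width'],s['force'])
print(((np.array([.6208,.2758,.1173])-s['eef_pos'])/.5).round(3))
E
```

```text
t: 20.35
eef_pos: [0.6217, 0.2761, 0.1278]
ee_rot: [-1.241, 1.569, 0.582]
force: [-0.1, 0.6, -2.9]
width: 0.0272
[0.62159885 0.27609027 0.12769265] 0.027245781182086218 [-0.97948228 -0.13469414 -2.50944945]
[-0.002 -0.001 -0.021]
```

View pics/s8c.png

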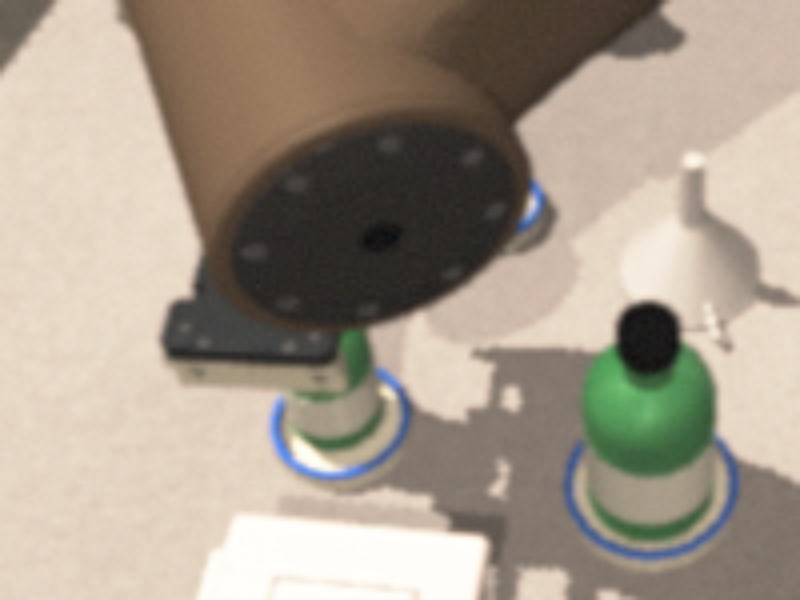

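```bash
python3 -m handwheel '{"travel":[[-0.001,0,-0.005],[-0.001,0,-0.01],[-0.001,0,-0.014],[-0.001,0,-0.017],[-0.001,0,-0.019],[-0.001,0,-0.021],[-0.001,0,-0.022],[-0.001,0,-0.022]],"spin":[0,0,0,0,0,0,0,0],"gripper":[-1,-1,-1,-1,-1,-1,-1,-1]}' 35
```

```text
t: 21.2
eef_pos: [0.6214, 0.2759, 0.1171]
ee_rot: [-1.557, 1.569, 0.266]
force: [-2.0, -1.7, 5.5]
width: 0.0271
```

Contact is clear: the force is now +5.5 N. I release and rise.

```bash
python3 -m handwheel '{"travel":[[0,0,0],[0,0,0],[0,0,0],[0,0,0],[0,0,0],[0,0,0],[0,0,0],[0,0,0],[0,0,0],[0,0,0.02],[0,0,0.06],[0,0,0.12],[0,0,0.2],[0,0,0.28],[0,0,0.34],[0,0,0.34],[0,0,0.34],[0,0,0.34]],"spin":[0,0,0,0,0,0,0,0,0,0,0,0,0,0,0,0,0,0],"gripper":[1,1,1,1,1,1,1,1,1,1,1,1,1,1,1,1,1,1]}' 35
python3 - <<'E'
from look import *
f=look('side','s9.png');im=f['pixels']
cv2.imwrite('pics/s9c.png',cv2.resize(im[210:360,140:340],(800,600)))
f=look('wrist','w9.png')
s=arm.get_state();print(s['eef_pos'],s['width'],s['force'])
print(((np.array([.6207,-.2781,.29])-s['eef_pos'])/.5).round(3))
E
```

```text
t: 23.0
eef_pos: [0.6202, 0.2756, 0.285]
ee_rot: [1.669, 1.57, -2.791]
force: [0.8, -0.1, -0.6]
width: 0.0873
[0.6202109  0.27551268 0.28443534] 0.08780761538260723 [ 0.18371478 -0.26331333 -0.70710416]
[ 1.000e-03 -1.107e+00  1.100e-02]
```

View pics/s9c.png

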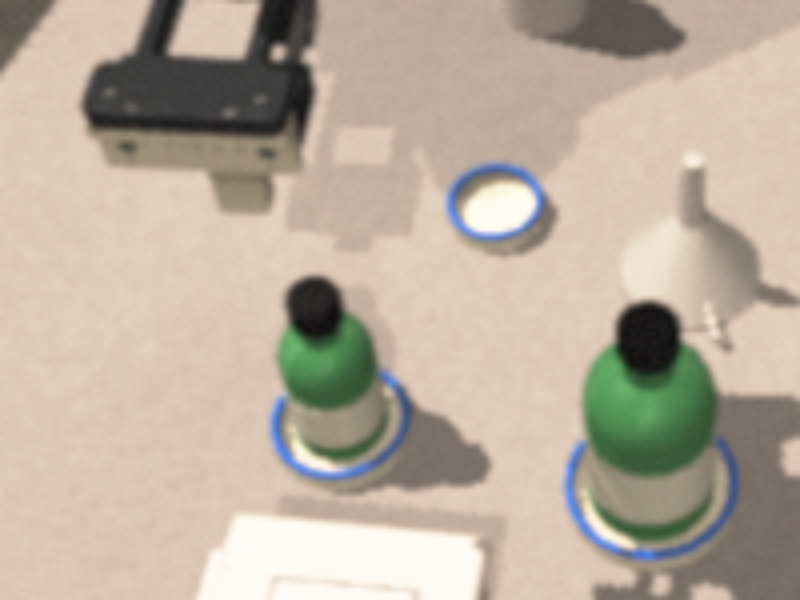

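View pics/w9.png

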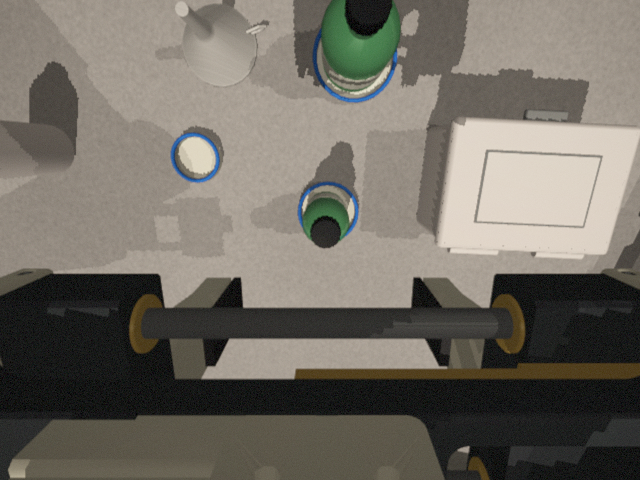

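The medium bottle stands in its saucer. Next is the small bottle.

```bash
python3 -m handwheel '{"travel":[[0,-0.06,0],[0,-0.14,0],[0,-0.22,0],[0,-0.3,0],[0,-0.38,0],[0,-0.46,0],[0,-0.54,0],[0,-0.62,0],[0,-0.7,0],[0,-0.78,0],[0,-0.86,0],[0,-0.93,0],[0,-0.98,0],[0,-1,0],[0,-1,0],[0,-1,0],[0,-1,0]],"spin":[0,0,0,0,0,0,0,0,0,0,0,0,0,0,0,0,0],"gripper":[1,1,1,1,1,1,1,1,1,1,1,1,1,1,1,1,1]}' 20
python3 - <<'E'
from look import *
f=look('top','t10.png');im=f['pixels']
s=arm.get_state();print(s['eef_pos'],s['width'],s['force'])
print(((np.array([.6207,-.2781,.084])-s['eef_pos'])/.5).round(3))
blk=((im.max(2)<38)).astype(np.uint8)
for n,c0,h in(("medium",(.6208,.2758),.126),("large",(.4438,.2612),.158)):
    u,v=map(int,w2px(f,[*c0,h])); m,c,st=blob(blk,(u-14,v-14,u+14,v+14)); print(n,c.round(1),st,px2w(f,*c,h).round(4))
cv2.imwrite('pics/t10c.png',cv2.resize(im[130:310,160:400],(800,600)))
f=look('wrist','w10.png'); print(w2px(f,[.6207,-.2781,.092]))
E
```

```text
t: 24.8
eef_pos: [0.6207, -0.2231, 0.2854]
ee_rot: [0.704, 1.57, 2.527]
force: [-0.0, -0.4, 0.4]
width: 0.0877
[ 0.6208025  -0.22307798  0.28562287] 0.08798953650066436 [-0.47894152  0.34438739  0.80272675]
[-0.    -0.11  -0.403]
medium [206.1 169.1] [201 164  11  11 105] [0.6199 0.2713 0.126 ]
large [207.7 246.7] [201 240  14  14 149] [0.4439 0.258  0.158 ]
[np.float64(274.12388555097766), np.float64(210.14964773056428)]
```

View pics/t10c.png

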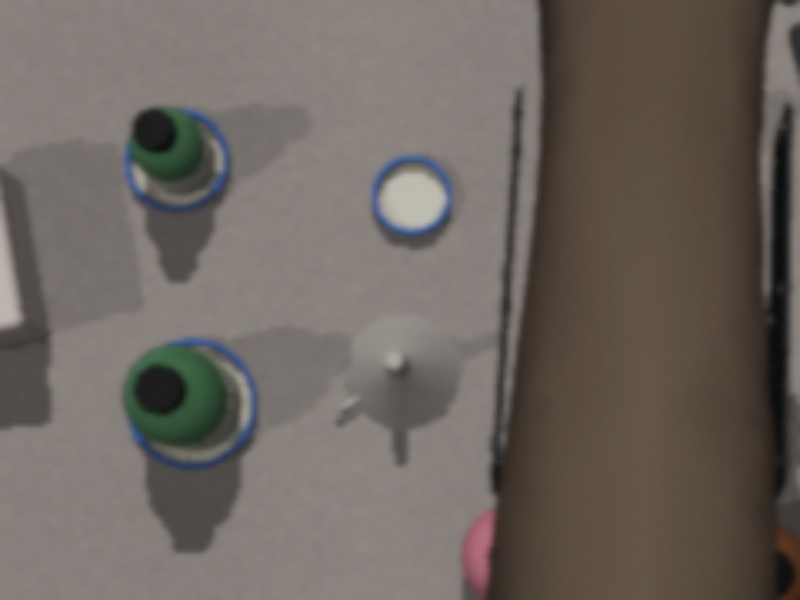

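View pics/w10.png

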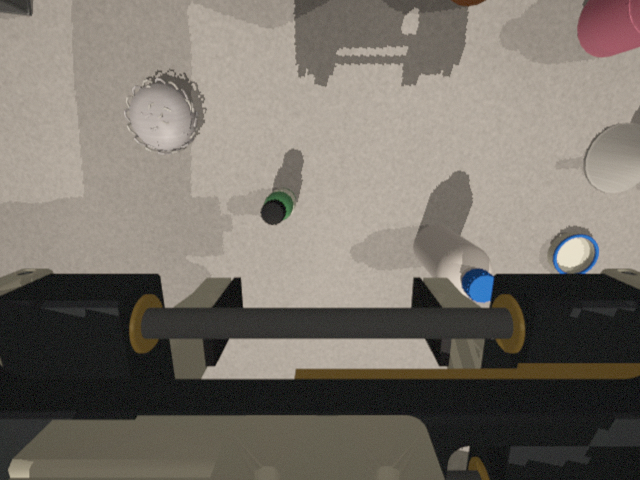

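From the top camera, the medium bottle reads within 4.5 mm and the large within 3.2 mm of their saucer centres. In the wrist view the small cap is at (274,212), against a predicted (274,210). I descend on it.

```bash
python3 -m handwheel '{"travel":[[0,-0.06,0],[0,-0.11,0],[0,-0.11,0],[0,-0.11,-0.06],[0,-0.11,-0.12],[0,-0.11,-0.18],[0,-0.11,-0.24],[0,-0.11,-0.3],[0,-0.11,-0.34],[0,-0.11,-0.37],[0,-0.11,-0.39],[0,-0.11,-0.4],[0,-0.11,-0.402],[0,-0.11,-0.402],[0,-0.11,-0.402]],"spin":[0,0,0,0,0,0,0,0,0,0,0,0,0,0,0],"gripper":[1,1,1,1,1,1,1,1,1,1,1,1,1,1,1]}' 20
python3 - <<'E'
from look import *
f=look('wrist','w11.png');f=look('side','s11.png');im=f['pixels']
cv2.imwrite('pics/s11c.png',cv2.resize(im[90:240,220:420],(800,600)))
s=arm.get_state();print(s['eef_pos'],s['width'],s['force'])
E
```

```text
t: 26.4
eef_pos: [0.6212, -0.2794, 0.0856]
ee_rot: [-2.059, 1.569, -0.237]
force: [0.3, -0.5, -0.2]
width: 0.0875
[ 0.62099893 -0.2793339   0.0853785 ] 0.08809281170545011 [-0.21885708  0.81457417  0.42706556]
```

View pics/s11c.png

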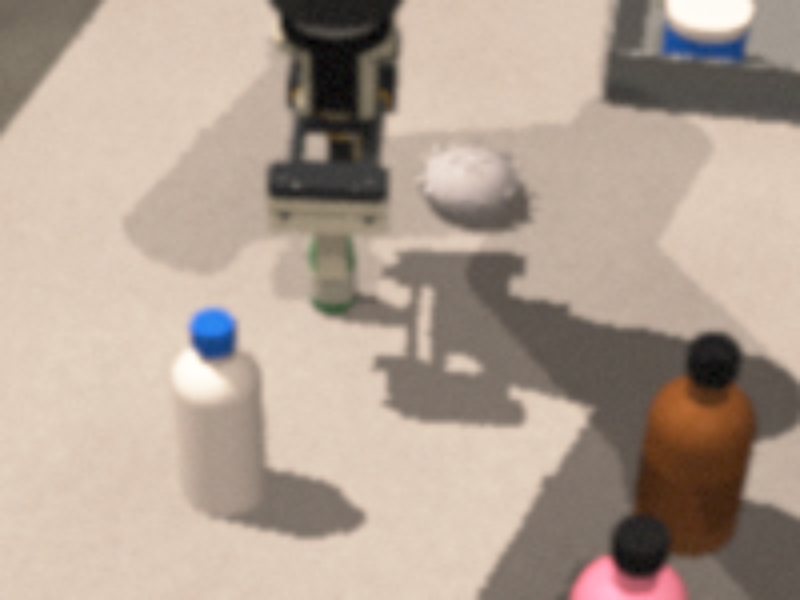

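View pics/w11.png

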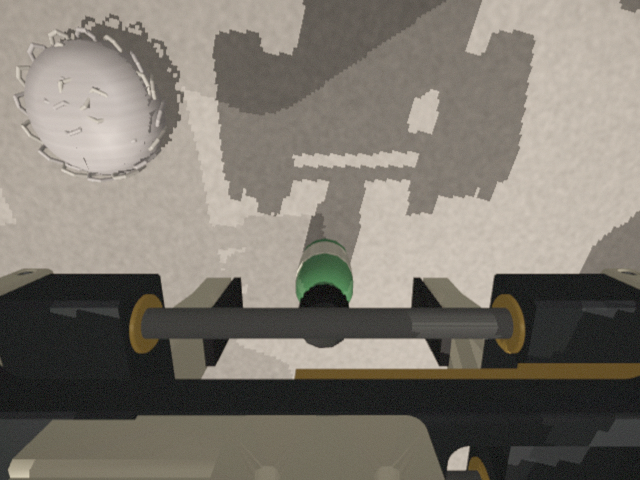

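The small cap is centred between the pads. I trim 1 mm down, close gently and lift.

```bash
python3 -m handwheel '{"travel":[[0,0.002,-0.003],[0,0.002,-0.003],[0,0.002,-0.003],[0,0.002,-0.003],[0,0.002,-0.003],[0,0.002,-0.003],[0,0.002,-0.003],[0,0.002,-0.003],[0,0.002,-0.003],[0,0.002,-0.003],[0,0.002,-0.003],[0,0.002,-0.003],[0,0.002,-0.003],[0,0.002,-0.003],[0,0.002,-0.003]],"spin":[0,0,0,0,0,0,0,0,0,0,0,0,0,0,0],"gripper":[0.4,0.2,0,-0.2,-0.4,-0.6,-1,-1,-1,-1,-1,-1,-1,-1,-1]}' 20
python3 -m handwheel '{"travel":[[0,0,0.01],[0,0,0.02],[0,0,0.04],[0,0,0.04],[0,0,0.04]],"spin":[0,0,0,0,0],"gripper":[-1,-1,-1,-1,-1]}' 20
python3 - <<'E'
from look import *
f=look('side','s12.png');im=f['pixels']
cv2.imwrite('pics/s12c.png',cv2.resize(im[90:240,220:420],(800,600)))
s=arm.get_state();print(s['eef_pos'],s['width'],s['force'])
print(((np.array([.5962,.1049,.088])-s['eef_pos'])/.5).round(3))
E
```

```text
t: 28.0
eef_pos: [0.6206, -0.2782, 0.083]
ee_rot: [0.856, 1.571, 2.679]
force: [-0.5, 0.7, -0.9]
width: 0.0238
t: 28.5
eef_pos: [0.6209, -0.2782, 0.1038]
ee_rot: [-1.919, 1.57, -0.096]
force: [0.5, -0.0, 0.0]
width: 0.0236
[ 0.62066694 -0.27813448  0.10327501] 0.023469616652268686 [ 0.17865545  0.40532901 -1.84489598]
[-0.049  0.766 -0.031]
```

View pics/s12c.png

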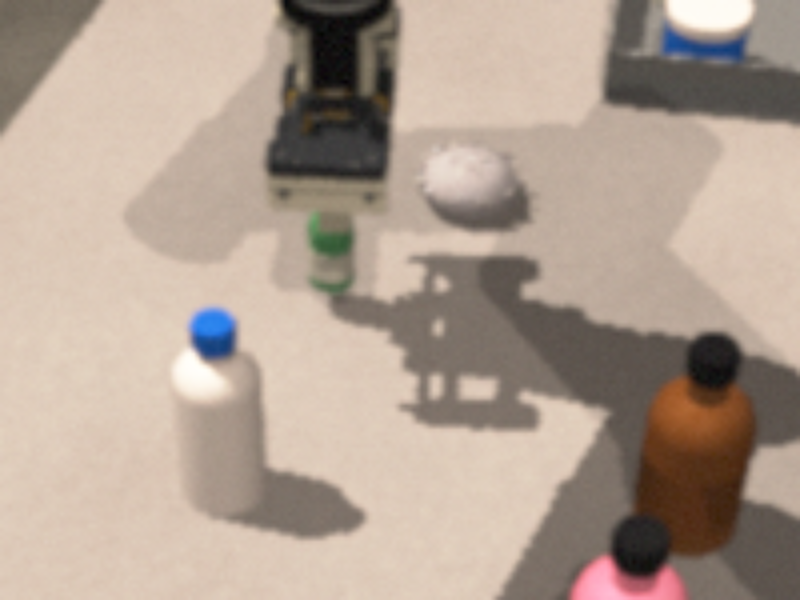

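The small bottle is lifted. I carry it above the plastic bottle's height to the small saucer.

```bash
python3 -m handwheel '{"travel":[[0,0,0.05],[0,0,0.12],[0,0,0.19],[0,0,0.26],[0,0,0.33],[0,0.03,0.38],[0,0.08,0.38],[0,0.15,0.38],[-0.01,0.22,0.38],[-0.01,0.29,0.38],[-0.02,0.36,0.38],[-0.02,0.43,0.38],[-0.03,0.5,0.38],[-0.03,0.57,0.38],[-0.04,0.64,0.38],[-0.045,0.7,0.38],[-0.049,0.74,0.38],[-0.049,0.765,0.38],[-0.049,0.766,0.38],[-0.049,0.766,0.38]],"spin":[0,0,0,0,0,0,0,0,0,0,0,0,0,0,0,0,0,0,0,0],"gripper":[-1,-1,-1,-1,-1,-1,-1,-1,-1,-1,-1,-1,-1,-1,-1,-1,-1,-1,-1,-1]}' 20
python3 -m handwheel '{"travel":[[0,0,0],[0,0,0],[0,0,0]],"spin":[0,0,0],"gripper":[-1,-1,-1]}' 20
python3 - <<'E'
from look import *
f=look('wrist','w13.png')
s=arm.get_state();print(s['eef_pos'],s['width'],s['force'])
print(((np.array([.5962,.1049,.087])-s['eef_pos'])/.5).round(3))
for a in range(0,360,45):
    t=np.radians(a); print(np.round(w2px(f,[.5962+.029*np.cos(t),.1049+.029*np.sin(t),.014]),0),end=' ')
E
```

```text
t: 30.55
eef_pos: [0.5961, 0.1045, 0.2928]
ee_rot: [1.861, 1.57, -2.599]
force: [-1.0, 0.1, -1.9]
width: 0.0233
t: 30.85
eef_pos: [0.5962, 0.1041, 0.2931]
ee_rot: [2.403, 1.571, -2.058]
force: [-0.5, 0.6, -0.1]
width: 0.0234
[0.59620588 0.1041898  0.29308149] 0.023440211490408463 [ 0.13844923  0.30454037 -0.4696059 ]
[-0.     0.001 -0.412]
[322. 231.] [339. 229.] [349. 215.] [347. 198.] [333. 187.] [316. 190.] [305. 204.] [308. 221.]
```

View pics/w13.png

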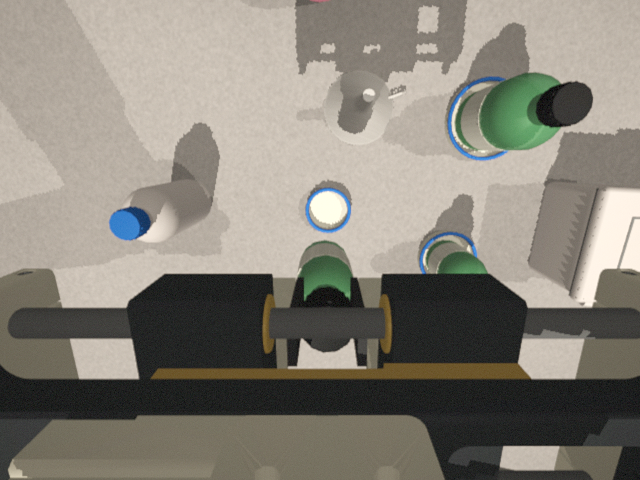

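The saucer rim shows at columns 306-351, rows 187-231, matching the prediction. I descend to just above the floor.

```bash
python3 -m handwheel '{"travel":[[0,0.001,-0.05],[0,0.001,-0.12],[0,0.001,-0.19],[0,0.001,-0.26],[0,0.001,-0.32],[0,0.001,-0.36],[0,0.001,-0.38],[0,0.001,-0.39],[0,0.001,-0.394],[0,0.001,-0.394],[0,0.001,-0.394],[0,0.001,-0.394]],"spin":[0,0,0,0,0,0,0,0,0,0,0,0],"gripper":[-1,-1,-1,-1,-1,-1,-1,-1,-1,-1,-1,-1]}' 20
python3 - <<'E'
from look import *
f=look('side','s14.png');im=f['pixels']
cv2.imwrite('pics/s14c.png',cv2.resize(im[180:330,160:360],(800,600)))
s=arm.get_state();print(s['eef_pos'],s['width'],s['force'])
print(((np.array([.5962,.1049,.087])-s['eef_pos'])/.5).round(3))
E
```

```text
t: 32.1
eef_pos: [0.5966, 0.1055, 0.097]
ee_rot: [-1.371, 1.569, 0.451]
force: [-0.5, 0.9, -1.3]
width: 0.0238
[0.59648681 0.10547306 0.09682899] 0.02348426579841757 [ 0.01144937 -0.84416001 -0.67507375]
[-0.001 -0.001 -0.02 ]
```

View pics/s14c.png

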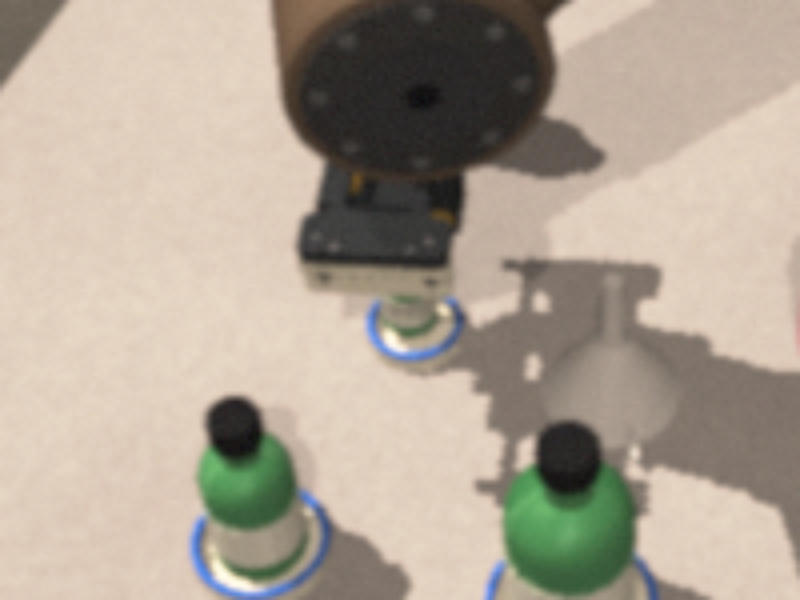

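```bash
python3 -m handwheel '{"travel":[[0,0,-0.005],[0,0,-0.01],[0,0,-0.014],[0,0,-0.016],[0,0,-0.018],[0,0,-0.02],[0,0,-0.021],[0,0,-0.021]],"spin":[0,0,0,0,0,0,0,0],"gripper":[-1,-1,-1,-1,-1,-1,-1,-1]}' 20
```

```text
t: 32.95
eef_pos: [0.597, 0.1053, 0.0867]
ee_rot: [-1.806, 1.569, 0.017]
force: [-1.0, -1.3, 7.3]
width: 0.0235
```

Contact is clear, with the wrist force at +7.3 N. I release and rise.

```bash
python3 -m handwheel '{"travel":[[0,0,0],[0,0,0],[0,0,0],[0,0,0],[0,0,0],[0,0,0],[0,0,0],[0,0,0],[0,0,0],[0,0,0.02],[0,0,0.06],[0,0,0.12],[0,0,0.2],[0,0,0.28],[0,0,0.36],[0,0,0.4],[0,0,0.4],[0,0,0.4]],"spin":[0,0,0,0,0,0,0,0,0,0,0,0,0,0,0,0,0,0],"gripper":[1,1,1,1,1,1,1,1,1,1,1,1,1,1,1,1,1,1]}' 20
python3 -m handwheel '{"travel":[[0,-0.08,0],[0,-0.18,0],[0,-0.28,0],[0,-0.38,0],[0,-0.48,0],[0,-0.58,0],[0,-0.68,0],[0,-0.78,0],[0,-0.86,0],[0,-0.9,0],[0,-0.9,0],[0,-0.9,0]],"spin":[0,0,0,0,0,0,0,0,0,0,0,0],"gripper":[1,1,1,1,1,1,1,1,1,1,1,1]}' 20
python3 - <<'E'
from look import *
f=look('side','s15.png');im=f['pixels']
cv2.imwrite('pics/s15c.png',cv2.resize(im[210:360,180:380],(800,600)))
f=look('top','t15.png');im=f['pixels']
cv2.imwrite('pics/t15c.png',cv2.resize(im[130:310,160:400],(800,600)))
blk=((im.max(2)<38)).astype(np.uint8)
hsv=cv2.cvtColor(im,cv2.COLOR_BGR2HSV)
blu=((hsv[...,1]>90)&(hsv[...,0]>95)&(hsv[...,0]<130)).astype(np.uint8)
for n,c0,h,r in(("small",(.5962,.1049),.096,22),("medium",(.6208,.2758),.126,24),("large",(.4438,.2612),.158,28)):
    u,v=map(int,w2px(f,[*c0,h])); m,c,st=blob(blk,(u-14,v-14,u+14,v+14)); print(n,px2w(f,*c,h-.004).round(4))
    u,v=map(int,w2px(f,[*c0,.014])); m,c,st=blob(blu,(u-r,v-r,u+r,v+r)); ys,xs=np.where(m); e=cv2.fitEllipse(cv2.convexHull(np.c_[xs,ys].astype(np.int32)));print('  saucer',px2w(f,*e[0],.014).round(4),np.round(e[1],1))
s=arm.get_state();print(s['t'],s['eef_pos'],s['width'],s['force'])
E
```

```text
t: 34.75
eef_pos: [0.596, 0.1053, 0.2864]
ee_rot: [-1.105, 1.569, 0.717]
force: [-0.7, -0.6, -1.5]
width: 0.0877
t: 35.95
eef_pos: [0.5957, -0.3445, 0.2843]
ee_rot: [0.866, 1.569, 2.688]
force: [0.1, -0.3, 0.4]
width: 0.0873
small [0.597  0.1028 0.092 ]
  saucer [0.5949 0.1059 0.014 ] [21.7 23.6]
medium [0.6207 0.272  0.122 ]
  saucer [0.6173 0.2766 0.014 ] [27.3 30.3]
large [0.4441 0.2587 0.154 ]
  saucer [0.4405 0.2603 0.014 ] [35.5 38.2]
36.05 [ 0.59620427 -0.34356983  0.28519953] 0.08774823289697885 [0.14305727 0.1575709  0.1946244 ]
```

View pics/s15.png

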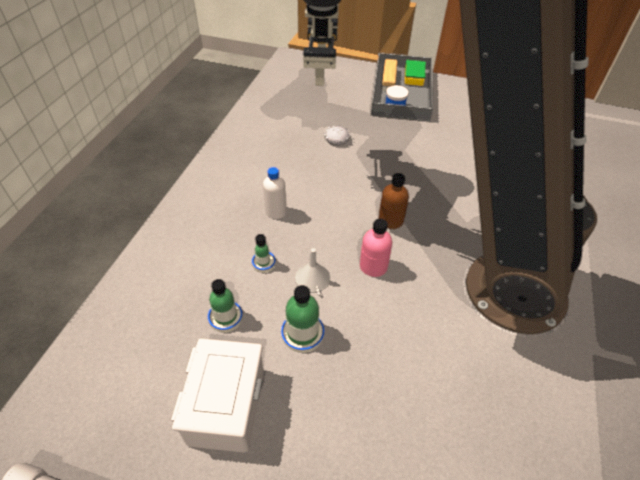

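View pics/s15c.png

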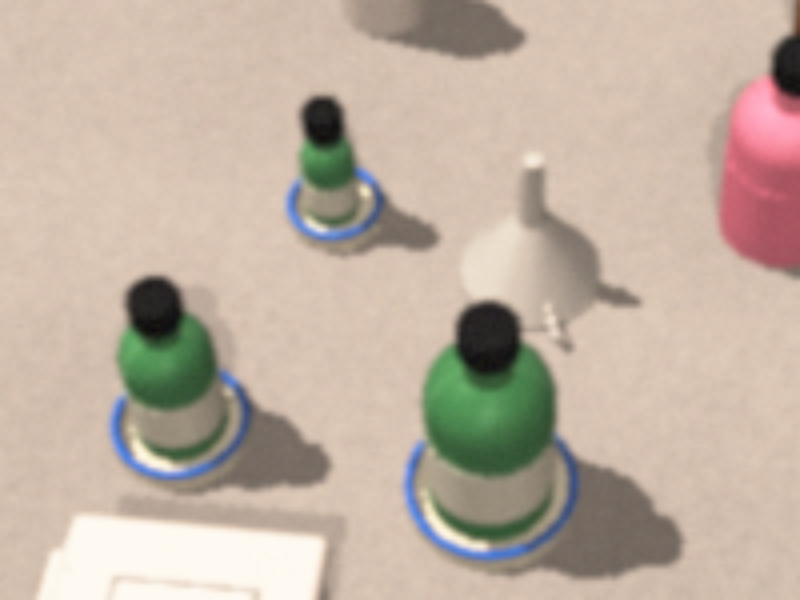

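View pics/t15c.png

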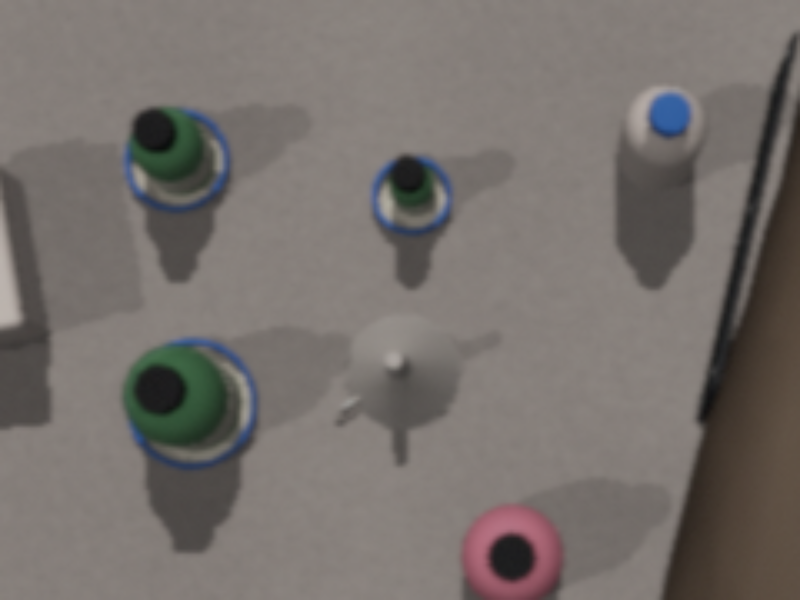

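All three bottles stand upright inside their saucers in both views, clear of the arm. I hand the job in.

```bash
python3 -c "
from station import arm; print(arm.job_done())"
```

```text
the job is handed in; nothing more can be done
None
```

I lifted each green bottle by its cap, in the order large, medium, small, and lowered it into the saucer of its own size until the wrist force showed contact. I then let go and moved the arm clear. The job was handed in at about 36 s and reported no verdict.

**Last checks:**
- The side and top views show all three bottles upright with their feet inside the wells.
- The saucers, funnel, plastic bottle, scourer, caddy and the brown and pink look-alikes appear where they were at the start. That was by eye; I did not measure them.
- Measured against the saucer centres found before the bottles were moved, the caps came out about 2 mm (small), 4 mm (medium) and 2.5 mm (large) off centre.

**Disagreement:** refitting the saucer rims at the end gave centres shifted by up to 3.5 mm. I put this down to the bottles hiding part of the rims. Even by those figures the offsets stay under about 6 mm, and the limit is 12 mm.

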